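# Clear the tray lock and hold it open with the key

### The job

A shoe-cream jar has been left standing on the lock of the bookshelf's pull-out tray: stand it back on the cork strip, in line and close beside the other two jars at either end of their row, and let it go. Then take the key from its wooden stand, push it fully home in the lock (wiggle it a little if the sticky pins catch), turn it a quarter turn clockwise to its stop and finish while still gripping the key and holding it turned, because the lock springs back. Leave the bell, door wedge, thermometer and headphone case where they are.

Things in the scene. Friction and masses are not known exactly. Their poses are not given: they have to be found in the camera images.
- shelf: Fixed birch plywood shelf unit, 380 (x) by 800 (y) by 110 mm high, shut grey tray beneath its top. Origin: centre of its underside; x points away from its front (tray side), z up. Everything stands on its top. The lock is let into the top 60 mm nearer the front than the middle, axis vertical: a 64 mm square steel plate 4 mm proud, with a 24 mm square brass plug flush in it.
- keyhole (a point): Middle of the keyway's mouth on the plug's top face, under jar_c at first. x: long side of the keyway (the shelf's x at rest), z up; turns with the plug. Slot 13.8 (x) by 5.8 (y) mm, 1.5 mm chamfers, 36 mm deep, open to the key either way round. Two sticky sprung pins stick out 3 mm from its +x end, 10 and 18 mm down; passing them takes up to about 12 N and presses the blade aside with about 6 N.
- plug (a joint): Turn of the lock's brass plug, rad: 0 at rest, grows clockwise seen from above, stop at 1.57. A spring turns it back when the key is let go; holding it at the stop takes about 0.1 N m. The blade has about 0.15 rad of play in the keyway before the plug follows, so the key must be turned a little more than the plug.
- key: Key upright in its stand. Origin: middle of the underside of its head, which rests on the stand's top, or on the plug when fully home. Head: black plastic slab 30 (x) by 10 (y) by 40 mm high, above the origin; grip from above across y. Blade: steel, 12 (x) by 4 (y) mm, down to 28 mm below the origin, round end. Same under a half turn about z. 30 g.
- key_tip (a point): End of the key's blade, 28 mm below the key's origin on its axis.
- keystand: Wooden key stand, fixed, 56 (x) by 46 (y) by 40 mm high, with a 15 by 7 mm slot 34 mm deep in the middle of its top, long side along x. Origin: centre of its underside on the shelf top.
- strip: Fixed cork strip, 64 (x) by 256 (y) by 3 mm, on the shelf top. Origin: centre of its underside. The row of jars runs along its y axis, on its middle line.
- jar_a: Shoe-cream jar in the row, white with an aluminium lid, 50 mm diameter, 55 mm high, 130 g. Origin: centre of its underside. It stands about 29 mm from the strip's middle towards the strip's -y.
- jar_b: Shoe-cream jar in the row, same as jar_a, about 29 mm from the strip's middle towards the strip's +y.
- jar_c: Shoe-cream jar standing on the lock plate over the keyway, same size as jar_a. Origin: centre of its underside. Its place is on the strip, about 58 mm beyond jar_a or jar_b.
- bell: White ceramic bell, 52 mm diameter, 64 mm high, loose bystander. Origin: centre of its underside.
- wedge: Red plastic door wedge lying on the shelf, 36 (x) by 120 (y) by 32 mm, loose bystander. Origin: centre of its underside.
- thermometer: Stainless dial thermometer on a foot, 56 mm dial, 64 mm high, loose bystander. Origin: centre of its underside.
- headcase: Black hard-shell headphone case, 160 (x) by 130 (y) by 50 mm, loose bystander. Origin: centre of its underside.
Not all that is in view belongs to the job. Leave any turquoise look-alike of the jar_c alone.

How it is judged:
By the outcome, as a careful person would: the job done as asked, in the order asked, and still so for the second after the job is handed in, while the arm keeps its last pose, push and grip.
It also fails if it takes over 72 s, if anything falls off the work surface, if the arm or the gripper's body presses on something with over 40 N, if the wrist force passes 120 N, or if a joint passes its speed limit or range.

### The arm

A 7-joint arm with a two-finger parallel gripper is mounted at the origin on the work surface. World frame = base frame: x ahead of the robot, y to its left, z up, the work surface at z = 0. Lengths are in m, angles in rad, forces in N, time in s.
With the tool pointing down it reaches from about 0.35 to 0.9 m from the base axis. Payload 8.1 kg.
Tool frame: the origin (TCP) lies at the centre of the arm's flange, where the gripper is bolted on; the fingertips stand 178 mm ahead of it and the grasp point (between the pads) lies 159 mm ahead of it; x points along the fingers, z is the direction in which the jaws open and shut, and the axes are right-handed (so a half turn about x gives the same grasp; the last joint's range is limited). The gripper opens to 92 mm and grips with 3 to 60 N. Pads are 19 mm wide; open, the fingers measure 130 mm over their backs; the gripper's body (75 mm by 190 mm) begins 47 mm behind the grasp point.
Start: joints at [-1.289, 0.434, 0.025, 1.573, -0.012, 1.134, -0.075], TCP at [0.235, 0.579, 0.405] pointing down, gripper open.
Joint ranges: [-2.62, 2.62], [-0.44, 2.09], [-1.27, 1.32], [0.08, 2.57], [-1.32, 4.46], [0.12, 2], [-2.74, 2.74]. Speed limits (rad/s): [2.22, 2.22, 3.01, 3.01, 3.14, 3.14, 3.14].

### API

Orientations are given as a rotation vector (axis times angle).
In Python, from cell import arm, get_image, search_frame, pinpoint gives the robot as it stands.
- The arm moves only by the tool arm_command, never from a script. Its argument "motion" is a list of rows, each a list of 7 numbers: the finger opening in mm, from 0 to 91.8, then the shift along the tool's x, y, z in mm, then the turn, a rotation vector about the tool's x, y, z in degrees. In form: [[fingers, x, y, z, ax, ay, az], ...]. A call has 1 to 5 rows; each row shifts and turns the commanded pose from where the row before left it, along the tool's axes as they then stand; what a row does not reach is not made up. A row lasts 1/8 s, in which the tool goes at most 62.5 mm and 10.7 degrees, less where a joint would pass 70% of its speed; a pose out of reach is approached as far as the arm can. A call with a gripper value outside its range is refused whole. The fingers move at their own pace and stop on an object; "newtons" is the grip in N (left out, the last holds). Time passes only in rows, so rows that do not move let the fingers close. It gives the time, the measured TCP pose, the force and the opening at its end, in the units of the state.
- arm.observe(): the state, without advancing time (a new reading comes with each control period).
- get_image(name): name is "side" or "top"; returns a dict with "frame" (400x640x3 uint8, red, green, blue), "range_z" (400x640 float32, m along the optical axis (not along the pixel's ray), 0 where there is no reading), "K" (3x3 intrinsics, pixels), "origin" and "rotation" of the camera in the world. Camera axes: x right, y down, z forward; pixel columns grow to the right and rows downward; lengths in m; the calibration is good to about 2 mm. A picture is of the moment at which its call begins.
- arm.sign_off(): hands the job in, once; it reports no verdict.
Trained networks look in the newest picture that a camera, given by its name, has taken for a name from the list of things; names that differ only in an ending like _2 or _b are one class to them, and where a whole thing is asked for, a point or a joint stands for the part that bears it (a point fixed in the world has none). Each returns a list of dicts, best first, with "p" (0 to 1); they miss things now and then, are a little off and sometimes report something else, mostly with a low value. They report only what shows in the picture. A call takes as long as a camera call. They do not tell look-alikes from the thing itself.
- search_frame(camera, target): "point" ([x, y, z] in m, in world coordinates, good to about 4 mm: the middle of the surface that is visible of it).
- pinpoint(camera, target): "point" ([x, y, z] in m, in world coordinates, good to about 4 mm: a listed point, or the origin of a listed thing).
The state is a dict: "clock": time; "joints": joint angles; "dq": joint speeds; "joint_efforts": joint torques, N m; "position": TCP position; "ee_rot": TCP orientation; "force": force on the tool from outside, world axes, zero at the start; "ft_torque": the same for the moment, N m; "width": opening from 0.0 (shut) to 1.0 (fully open).
Only numpy, scipy, OpenCV 4.12 (cv2) and the standard library are available. Lean on these libraries where they do the work, as an engineer would, in place of code of your own. Each camera call takes 0.05 s, during which the arm holds its last target. There are 200 camera calls.

## Working session

There is one attempt and no reset: what is moved stays moved. The work goes in short steps, Python scripts to look and compute and a tool call to move; the robot and the scene stay as the last step left them, time stands still between calls to the robot, and variables do not carry over. Pictures are saved under pics/ and viewed, about 8 in all and at most 12, crops included, and the job is handed in when it is done.

Besides the shell and the picture viewer there is one more tool, called as name([rows], argument=value, ...), one row to a line, values as JSON. arm_command: Moves the arm, as the interface text tells. Its arguments: {"type":"object","properties":{"motion":{"type":"array"},"newtons":{"type":"number"}},"required":["motion"]}

```bash
ls; mkdir -p pics; python3 - <<'E'
from cell import arm,get_image,search_frame,pinpoint
import cv2,numpy as np
s=arm.observe();print({k:np.round(v,3).tolist() for k,v in s.items()})
for c in("top","side"):
    d=get_image(c);np.savez(f"pics/{c}0.npz",**d);cv2.imwrite(f"pics/{c}0.png",d["frame"][:,:,::-1])
    print(c,d["K"].round(1).tolist(),d["origin"],d["rotation"].round(3).tolist())
    for t in("shelf","key","keystand","strip","jar_a","bell","wedge","thermometer","headcase","keyhole"):
        print(t,[(np.round(r["point"],3).tolist(),round(r["p"],2)) for r in pinpoint(c,t)][:5])
E
```

```text
pics
{'clock': 0.0, 'joints': [-1.289, 0.435, 0.025, 1.574, -0.012, 1.134, -0.075], 'dq': [-0.001, 0.0, -0.001, -0.0, -0.001, -0.0, 0.001], 'joint_efforts': [0.002, -66.784, 0.986, -31.446, -0.06, 0.043, 0.0], 'position': [0.235, 0.579, 0.404], 'ee_rot': [-0.922, 1.368, 0.921], 'force': [-0.224, -0.189, 0.045], 'ft_torque': [-0.047, -0.029, -0.008], 'width': 0.999}
top [[407.2, 0.0, 316.2], [0.0, 407.2, 204.1], [0.0, 0.0, 1.0]] [ 0.40169752 -0.02957025  1.04064634] [-2.165, 2.169, -0.135]
shelf [([0.555, -0.024, 0.0], 0.96), ([0.569, 0.17, 0.109], 0.57), ([0.499, -0.035, 0.111], 0.21)]
key [([0.665, -0.148, 0.143], 0.38)]
keystand [([0.667, -0.142, 0.105], 0.83)]
strip [([0.571, 0.168, 0.11], 0.64)]
jar_a [([0.271, -0.268, -0.001], 0.97), ([0.568, 0.134, 0.11], 0.83), ([0.501, -0.032, 0.114], 0.76), ([0.562, 0.196, 0.116], 0.61)]
bell [([0.528, -0.218, 0.107], 0.64)]
wedge [([0.399, 0.141, 0.113], 0.86)]
thermometer [([0.697, -0.02, 0.111], 0.77), ([0.68, -0.333, 0.11], 0.19)]
headcase [([0.683, -0.333, 0.11], 0.86), ([0.501, -0.033, 0.113], 0.16)]
keyhole []
side [[372.6, 0.0, 324.9], [0.0, 372.6, 198.6], [0.0, 0.0, 1.0]] [0.46269605 0.62720991 0.51980457] [-0.121, 2.712, -1.542]
shelf [([0.559, -0.027, -0.004], 0.85)]
key [([0.66, -0.145, 0.148], 0.46)]
keystand [([0.664, -0.144, 0.114], 0.65)]
strip []
jar_a [([0.507, -0.03, 0.114], 0.91), ([0.567, 0.199, 0.111], 0.89), ([0.266, -0.258, 0.001], 0.62), ([0.568, 0.139, 0.114], 0.6)]
bell [([0.531, -0.219, 0.11], 0.89)]
wedge [([0.401, 0.144, 0.107], 0.7), ([0.681, -0.33, 0.109], 0.47)]
thermometer [([0.699, -0.018, 0.111], 0.83)]
headcase [([0.682, -0.332, 0.11], 0.55)]
keyhole []
```

View pics/top0.png

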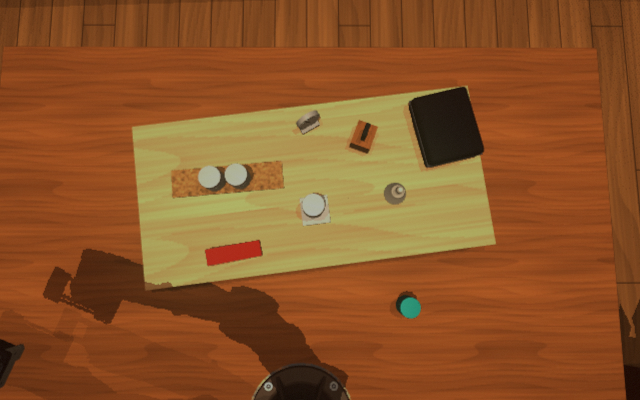

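View pics/side0.png

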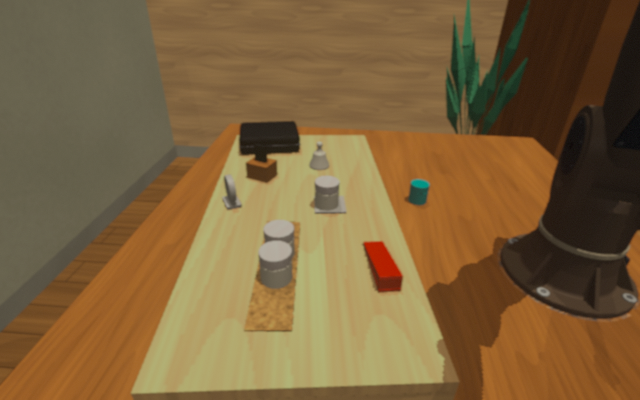

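Top view: two white jars on the cork (210,178),(236,175); jar_c on the lock plate (313,206); stand with key (365,135); the turquoise look-alike is off the shelf (409,307). The side view agrees. Next, precise geometry from depth.

```bash
cat >h.py <<'E'
from cell import arm,get_image,search_frame,pinpoint
import numpy as np,cv2
from scipy.spatial.transform import Rotation as R
def rot(d):
    r=np.asarray(d["rotation"]); return R.from_rotvec(r).as_matrix() if r.shape==(3,) else r
def cloud(d):
    z=d["range_z"];v,u=np.indices(z.shape);K=d["K"]
    p=np.stack([(u-K[0,2])/K[0,0]*z,(v-K[1,2])/K[1,1]*z,z],-1)
    P=p@rot(d).T+d["origin"];P[z==0]=np.nan;return P
def onplane(d,uv,h):
    K=d["K"];r=np.c_[(np.asarray(uv,float)-K[[0,1],[2,2]])/K[[0,1],[0,1]],np.ones(len(uv))]@rot(d).T
    return d["origin"]+r*((h-d["origin"][2])/r[:,2])[:,None]
def rect(P):
    (c,s,a)=cv2.minAreaRect(P[:,:2].astype(np.float32)*1000);return np.round(c,1),np.round(s,1),round(a,1)
def delta(pos,Rt,s=None):
    "tool-frame shift mm and turn deg from measured pose to goal"
    s=s or arm.observe();R0=R.from_rotvec(s["ee_rot"])
    return (R0.inv().apply(np.asarray(pos)-s["position"])*1000).round(1),np.degrees((R0.inv()*Rt).as_rotvec()).round(2)
def down(yaw):
    "tool x down, tool z (jaw) along world angle yaw"
    x=np.array([0,0,-1.]);z=np.array([np.cos(yaw),np.sin(yaw),0]);return R.from_matrix(np.c_[x,np.cross(z,x),z])
E
python3 - <<'E'
from h import *
d=dict(np.load("pics/top0.npz"));P=cloud(d);hsv=cv2.cvtColor(d["frame"],cv2.COLOR_RGB2HSV)
win=lambda x,y,r:(abs(P[...,0]-x)<r)&(abs(P[...,1]-y)<r)
Z=P[...,2]
m=(Z>.095)&(Z<.13)&(P[...,0]>.2);q=P[m];print("shelf z",np.median(q[:,2]),rect(q))
m=(hsv[...,0]<18)&(hsv[...,1]>130)&win(.57,.16,.2)&(Z>.1);m[:, :165]=0;m[:,300:]=0
mm=cv2.morphologyEx(m.astype(np.uint8),cv2.MORPH_OPEN,np.ones((3,3)))>0
vv,uu=np.nonzero(mm);print("strip",rect(onplane(d,np.c_[uu,vv],.113)))
for n,x,y in(("c",.503,-.032),("a",.568,.135),("b",.565,.197)):
    m=win(x,y,.045)&(Z>.15);vv,uu=np.nonzero(m);Q=onplane(d,np.c_[uu,vv],.168)
    m2=m&(Z>.162);print(n,len(uu),"zmed",np.median(Z[m2]),"topmean",P[m2].mean(0).round(4),cv2.minEnclosingCircle((Q[:,:2]*1000).astype(np.float32)))
m=win(.665,-.145,.05)&(Z>.172);print("key",m.sum(),np.median(Z[m]),rect(P[m]),P[m].mean(0))
m=win(.665,-.145,.05)&(Z>.14)&(Z<.16);print("stand",m.sum(),np.median(Z[m]),rect(P[m]),P[m].mean(0))
m=win(.503,-.032,.06)&(hsv[...,1]<70)&(Z<.13);vv,uu=np.nonzero(m);print("plate",rect(onplane(d,np.c_[uu,vv],.114)))
s=arm.observe();print(R.from_rotvec(s["ee_rot"]).as_matrix().round(3).tolist())
f=d["frame"];a=cv2.resize(f[110:165,335:395],None,fx=7,fy=7,interpolation=2);b=cv2.resize(f[150:235,165:345],None,fx=4,fy=4,interpolation=2)
H=np.zeros((a.shape[0]+b.shape[0],max(a.shape[1],b.shape[1]),3),np.uint8);H[:a.shape[0],:a.shape[1]]=a;H[a.shape[0]:,:b.shape[1]]=b
H=cv2.resize(H,None,fx=.8,fy=.8);cv2.imwrite("pics/crop0.png",H[:,:,::-1])
E
```

```text
shelf z 0.11013894999080048 (array([554.6, -27.9]), array([381. , 802.4]), 7.3)
strip (array([488.5, 144.2]), array([225.9, 285.9]), 5.5)
c 424 zmed 0.1690383970787902 topmean [ 0.5006 -0.0313  0.169 ] ((500.4439392089844, -31.216144561767578), 25.068567276000977)
a 521 zmed 0.1676233989750826 topmean [0.5663 0.1422 0.1677] ((562.2948608398438, 147.09286499023438), 37.63278579711914)
b 488 zmed 0.16779591019638623 topmean [0.5624 0.1895 0.1677] ((566.974609375, 183.47116088867188), 36.04576873779297)
key 74 0.18980251432721384 (array([ 660.6, -145.9]), array([ 9.9, 29.5]), 69.7) [ 0.65931861 -0.14539317  0.18834566]
stand 437 0.15018647967047538 (array([ 661.4, -146.2]), array([45.8, 57.4]), 69.6) [ 0.65840421 -0.14514467  0.14996163]
plate (array([495.1, -35.2]), array([62.4, 62.3]), 7.2)
[[0.0, -0.927, 0.375], [0.0, 0.375, 0.927], [-1.0, -0.0, 0.0]]
```

View pics/crop0.png

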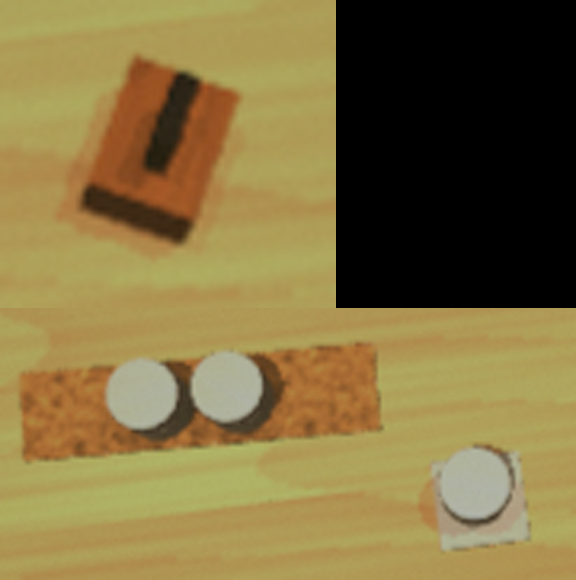

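```bash
python3 - <<'E'
from h import *
d=dict(np.load("pics/top0.npz"));P=cloud(d);Z=P[...,2];hsv=cv2.cvtColor(d["frame"],cv2.COLOR_RGB2HSV)
roi=np.zeros(Z.shape,bool);roi[155:205,168:290]=1
m=(roi&(Z>.164)).astype(np.uint8);m=cv2.erode(m,np.ones((3,3)));n,l,st,c=cv2.connectedComponentsWithStats(m)
for i in range(1,n):print("jar",st[i,4],onplane(d,[c[i]],.168).round(4))
m=roi&((hsv[...,0]<17)|(Z>.116));m=cv2.morphologyEx(m.astype(np.uint8),cv2.MORPH_OPEN,np.ones((5,5)))
m[(Z>.118)]=0;vv,uu=np.nonzero(m);print("strip",rect(onplane(d,np.c_[uu,vv],.113)))
h=d["frame"][170:190,172:182].mean((0,1));print(h,hsv[180,178],hsv[160,178])
print(delta([.5005,-.0312,.42],down(np.radians(7.3))))
E
```

```text
jar 293 [[0.5673 0.1355 0.168 ]]
jar 301 [[0.5618 0.1934 0.168 ]]
strip (array([567.3, 166.6]), array([ 63.2, 253.1]), 5.2)
[166.22  109.205  51.655] [ 16 172 173] [ 24 129 174]
(array([ -15.3, -475.6, -466. ]), array([60.65,  0.  ,  0.  ]))
```

arm_command([
  [91.8, -3, -40, -39, 0, 0, 0],
  [91.8, -3, -40, -39, 0, 0, 0],
  [91.8, -3, -40, -39, 0, 0, 0],
  [91.8, -3, -40, -39, 0, 0, 0],
  [91.8, -3, -40, -39, 0, 0, 0],
])

```text
clock: 1.72
position: [0.3473, 0.3217, 0.4201]
ee_rot: [-0.921, 1.366, 0.921]
force: [1.1, 0.0, 0.1]
width: 0.997
```

arm_command([
  [91.8, 0, -40, -39, 0, 0, 0],
  [91.8, 0, -40, -39, 0, 0, 0],
  [91.8, 0, -40, -39, 0, 0, 0],
  [91.8, 0, -40, -39, 0, 0, 0],
  [91.8, 0, -40, -39, 0, 0, 0],
])

```text
clock: 2.35
position: [0.4594, 0.0659, 0.4201]
ee_rot: [-0.921, 1.366, 0.921]
force: [0.4, 1.1, -0.5]
width: 1.002
```

arm_command([
  [91.8, 0, -38, -38, 0, 0, 0],
  [91.8, 0, -38, -38, 0, 0, 0],
  [91.8, 0, 0, 0, 10.1, 0, 0],
  [91.8, 0, 0, 0, 10.1, 0, 0],
  [91.8, 0, 0, 0, 10.1, 0, 0],
])

```text
clock: 2.98
position: [0.5009, -0.0316, 0.4198]
ee_rot: [-0.509, 1.51, 0.51]
force: [-1.6, 0.2, 0.0]
width: 0.996
```

arm_command([
  [91.8, 0, 0, 0, 10.1, 0, 0],
  [91.8, 0, 0, 0, 10.1, 0, 0],
  [91.8, 0, 0, 0, 10.1, 0, 0],
  [91.8, 0, 0, 0, 0, 0, 0],
])

```text
clock: 3.48
position: [0.5009, -0.0312, 0.4198]
ee_rot: [-0.102, 1.568, 0.102]
force: [0.4, -0.0, -1.3]
width: 0.998
```

```bash
python3 - <<'E'
from h import *
print(delta([.5005,-.0312,.309],down(np.radians(7.3))),arm.observe()["joints"],arm.observe()["force"])
E
```

```text
(array([110.8,   0. ,  -0.4]), array([ 0.12,  0.01, -0.  ])) [-0.52517612  0.23208402  0.59298774  1.88078235 -0.14699342  1.07165921
  0.2555992 ] [ 0.43542835 -0.01436095 -1.29402879]
```

arm_command([
  [91.8, 40, 0, 0, 0, 0, 0],
  [91.8, 40, 0, 0, 0, 0, 0],
  [91.8, 25, 0, 0, 0, 0, 0],
  [70, 6, 0, 0, 0, 0, 0],
  [60, 0, 0, 0, 0, 0, 0],
], newtons=15)

```text
clock: 4.1
position: [0.5011, -0.0314, 0.3091]
ee_rot: [-0.102, 1.568, 0.102]
force: [0.5, 0.1, 0.0]
width: 0.833
```

arm_command([
  [56, 0, 0, 0, 0, 0, 0],
  [52, 0, 0, 0, 0, 0, 0],
  [45, 0, 0, 0, 0, 0, 0],
  [45, 0, 0, 0, 0, 0, 0],
  [45, 0, 0, 0, 0, 0, 0],
])

```text
clock: 4.72
position: [0.5011, -0.0313, 0.3093]
ee_rot: [-0.101, 1.567, 0.101]
force: [-1.0, 1.1, 7.3]
width: 0.538
```

arm_command([
  [45, -20, 0, 0, 0, 0, 0],
  [45, -40, 0, 0, 0, 0, 0],
  [45, 0, 0, 0, 0, 0, 0],
])

```text
clock: 5.1
position: [0.5017, -0.0316, 0.371]
ee_rot: [-0.1, 1.564, 0.101]
force: [0.3, -0.0, -1.7]
width: 0.542
```

```bash
python3 - <<'E'
from h import *
d=get_image("top");P=cloud(d);Z=P[...,2];cv2.imwrite("pics/t1.png",cv2.resize(d["frame"][120:260,160:400],None,fx=3,fy=3)[:,:,::-1])
s=arm.observe();print(s["width"],s["force"])
print(delta([.5735,.0775,s["position"][2]],down(np.radians(5.4))))
E
```

```text
0.5431782418543202 [-0.91112317 -0.0258562  -2.0137295 ]
(array([ 0.2, 98.6, 85.8]), array([ 1.97,  0.13, -0.02]))
```

View pics/t1.png

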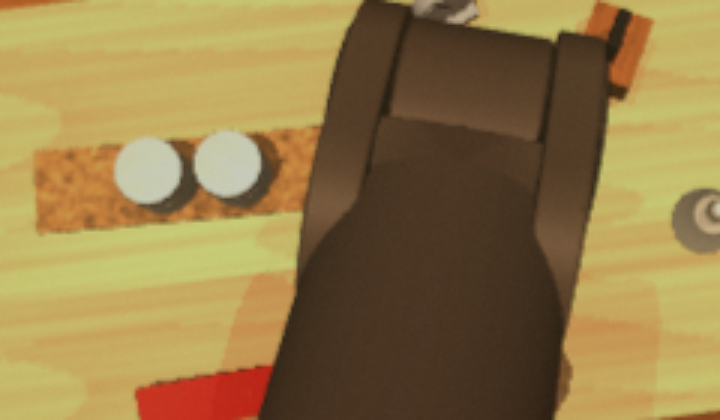

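Jar held (opening 49.8 mm = jar diameter); the row jars at (148,170),(228,163) in the crop are undisturbed.

arm_command([
  [45, 0, 33, 29, 0, 0, 0],
  [45, 0, 33, 29, 0, 0, 0],
  [45, 0, 32.6, 27.8, 0, 0, 0],
  [45, 0, 0, 0, 2, 0, 0],
  [45, 0, 0, 0, 0, 0, 0],
])

```text
clock: 5.78
position: [0.5728, 0.0769, 0.3675]
ee_rot: [-0.074, 1.572, 0.072]
force: [0.1, -0.5, -0.4]
width: 0.543
```

```bash
python3 - <<'E'
from h import *
s=arm.observe();print(s["width"],s["force"],delta([.5735,.0775,.309],down(np.radians(5.4))))
d=get_image("side");cv2.imwrite("pics/s1.png",cv2.resize(d["frame"][100:350,180:440],None,fx=2,fy=2)[:,:,::-1])
E
```

```text
0.5427113312642428 [ 0.10408599 -0.46202198 -0.42437832] (array([58.5,  0.6,  0.9]), array([-0.08, -0.13,  0.06]))
```

View pics/s1.png

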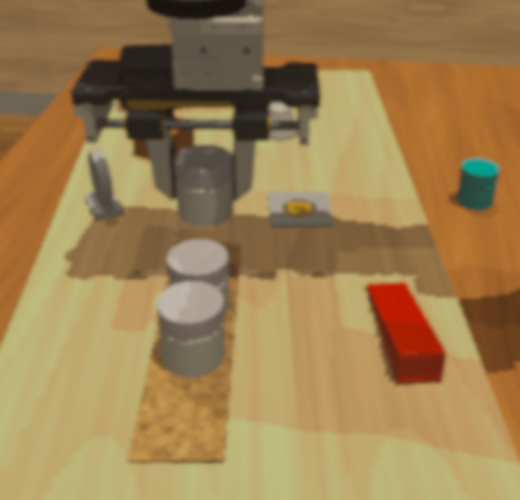

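Jar upright in the grip over the −y end of the strip; the brass plug is now visible. Lower it.

arm_command([
  [45, 30, 0.6, 0.9, 0, 0, 0],
  [45, 20, 0, 0, 0, 0, 0],
  [45, 6.5, 0, 0, 0, 0, 0],
  [45, 2, 0, 0, 0, 0, 0],
  [45, 0, 0, 0, 0, 0, 0],
])

```text
clock: 6.45
position: [0.5743, 0.0778, 0.3109]
ee_rot: [-0.073, 1.569, 0.073]
force: [1.2, -0.4, -0.1]
width: 0.544
```

arm_command([
  [45, 1.5, 0, 0, 0, 0, 0],
  [45, 1, 0, 0, 0, 0, 0],
  [45, 0, 0, 0, 0, 0, 0],
])

```text
clock: 6.82
position: [0.5743, 0.0781, 0.3084]
ee_rot: [-0.073, 1.569, 0.074]
force: [-1.9, -0.5, 5.6]
width: 0.541
```

Contact (5.6 N). Release and lift, opening gently.

arm_command([
  [54, 0, 0, 0, 0, 0, 0],
  [70, 0, 0, 0, 0, 0, 0],
  [91.8, 0, 0, 0, 0, 0, 0],
  [91.8, 0, 0, 0, 0, 0, 0],
  [91.8, -30, 0, 0, 0, 0, 0],
])

```text
clock: 7.45
position: [0.5733, 0.0782, 0.3362]
ee_rot: [-0.074, 1.574, 0.073]
force: [0.2, 0.5, 0.7]
width: 0.966
```

arm_command([
  [91.8, -50, 0, 0, 0, 0, 0],
  [91.8, 0, -50, -20, 0, 0, 0],
  [91.8, 0, -50, -20, 0, 0, 0],
  [91.8, 0, -50, -20, 0, 0, 0],
  [91.8, 0, -50, -20, 0, 0, 0],
])

```text
clock: 8.07
position: [0.5125, -0.13, 0.3879]
ee_rot: [-0.073, 1.569, 0.074]
force: [0.5, 0.3, 0.9]
width: 0.996
```

```bash
python3 - <<'E'
from h import *
d=get_image("top");np.savez("pics/top2.npz",**d)
print([(np.round(r["point"],3).tolist(),round(r["p"],2)) for r in pinpoint("top","jar_a")])
print([(np.round(r["point"],3).tolist(),round(r["p"],2)) for r in pinpoint("top","keyhole")])
e=get_image("side");print([(np.round(r["point"],3).tolist(),round(r["p"],2)) for r in pinpoint("side","keyhole")])
P=cloud(d);Z=P[...,2]
m=np.zeros(Z.shape,np.uint8);m[155:205,168:300]=((Z>.162)&(Z<.175))[155:205,168:300];m=cv2.erode(m,np.ones((3,3)));n,l,st,c=cv2.connectedComponentsWithStats(m)
for i in range(1,n):print("jar",st[i,4],onplane(d,[c[i]],.168).round(4))
print(arm.observe()["joints"],delta([.6610,-.1460,.42],down(np.radians(69.7))))
cv2.imwrite("pics/t2.png",cv2.resize(d["frame"][110:250,160:400],None,fx=3,fy=3)[:,:,::-1])
E
```

```text
[([0.57, 0.078, 0.112], 0.94), ([0.565, 0.198, 0.115], 0.76), ([0.57, 0.137, 0.112], 0.66), ([0.27, -0.264, 0.003], 0.46)]
[([0.496, -0.028, 0.12], 0.52)]
[([0.498, -0.034, 0.119], 0.43)]
jar 308 [[0.5732 0.0779 0.168 ]]
jar 312 [[0.5665 0.1358 0.168 ]]
jar 307 [[0.5615 0.1933 0.168 ]]
[-0.32894381  0.32267244  0.61773192  1.86616223 -0.21797649  1.01999112
  0.47244664] (array([-32.3, -31.5, 145.4]), array([-6.437e+01,  3.000e-02, -2.000e-02]))
```

View pics/t2.png

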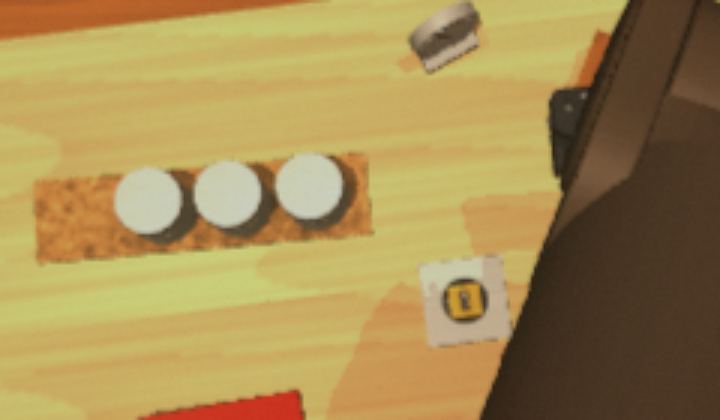

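Jar placed: spacing 58 mm, in line within 1 mm. Keyhole visible at (465,300) in the crop. Move over the key and refine the keyhole.

arm_command([
  [91.8, -20, -10, 48, 0, 0, 0],
  [91.8, -12, -10, 48, 0, 0, 0],
  [91.8, 0, -11.5, 49.4, 0, 0, 0],
  [91.8, 0, 0, 0, -10.5, 0, 0],
  [91.8, 0, 0, 0, -10.5, 0, 0],
])

```text
clock: 8.95
position: [0.6622, -0.1439, 0.4184]
ee_rot: [-0.367, 1.541, 0.368]
force: [0.1, -0.5, 0.4]
width: 0.999
```

arm_command([
  [91.8, 0, 0, 0, -10.5, 0, 0],
  [91.8, 0, 0, 0, -10.5, 0, 0],
  [91.8, 0, 0, 0, -10.5, 0, 0],
  [91.8, 0, 0, 0, -10.5, 0, 0],
  [91.8, 0, 0, 0, -1.4, 0, 0],
])

```text
clock: 9.57
position: [0.6614, -0.1445, 0.4194]
ee_rot: [-0.946, 1.355, 0.948]
force: [-0.8, -0.2, -0.1]
width: 1.001
```

```bash
python3 - <<'E'
from h import *
d=dict(np.load("pics/top2.npz"));hsv=cv2.cvtColor(d["frame"],cv2.COLOR_RGB2HSV)
o=(285,315,190,225)
sub=d["frame"][195:225,300:332];print(hsv[205:217,308:322,1])
m=np.zeros(hsv.shape[:2],np.uint8);m[195:225,300:332]=(hsv[195:225,300:332,1]>110)&(hsv[195:225,300:332,2]>90)&(hsv[195:225,300:332,0]<30)
n,l,st,c=cv2.connectedComponentsWithStats(m);print(st,onplane(d,c,.114).round(4))
i=1+st[1:,4].argmin() if 0 else None
for i in range(1,n):
    vv,uu=np.nonzero(l==i);print(rect(onplane(d,np.c_[uu,vv],.114)))
e=get_image("side");hs=cv2.cvtColor(e["frame"],cv2.COLOR_RGB2HSV)
P=cloud(e);m=((hs[...,1]>140)&(hs[...,2]>90)&(abs(P[...,0]-.495)<.022)&(abs(P[...,1]+.035)<.022)).astype(np.uint8)
vv,uu=np.nonzero(m);Q=onplane(e,np.c_[uu,vv],.114);print("side plug",len(uu),Q.mean(0),rect(Q))
s=arm.observe();print(s["joints"],delta([.6610,-.1460,.42],down(np.radians(69.7))))
E
```

```text
[[ 52 109 169 168 173 179 182 188 189 190 194 187  78  71]
 [ 76 174 188 185 187 193 188 190 195 193 193 190 103  76]
 [119 182 193 193 194 168 123 145 195 192 190 188 132  84]
 [122 175 192 189 189 133  73  98 193 192 191 189 145  90]
 [ 98 145 190 193 190 169  81  99 184 192 194 192 156  99]
 [ 81 123 190 190 192 179  80 120 166 192 194 188 165  92]
 [ 82 144 185 190 189 182  99 109 157 191 193 190 177  90]
 [ 85 133 176 189 188 185 133 129 178 195 194 192 184  94]
 [ 76 118 178 188 189 190 179 177 190 193 190 188 184  77]
 [ 73 112 172 188 189 190 193 191 193 192 197 192 168  72]
 [ 68  84 164 193 190 191 194 189 185 186 182 154  93  68]
 [ 65  67  90 130 164 167 160 154 148 124  95  79  75  64]]
[[     0      0    640    400 255726]
 [   300    195     13      2     18]
 [   314    195      1      1      1]
 [   328    195      4     25     76]
 [   309    204     12     13    128]
 [   300    208      3     17     28]
 [   314    223     16      2     23]] [[ 0.5188 -0.0462  0.114 ]
 [ 0.5286 -0.0127  0.114 ]
 [ 0.5292 -0.0336  0.114 ]
 [ 0.5058 -0.0699  0.114 ]
 [ 0.4949 -0.0346  0.114 ]
 [ 0.4774 -0.0026  0.114 ]
 [ 0.4633 -0.053   0.114 ]]
(array([528.1, -15.3]), array([27.6,  2.3]), 89.9)
(array([529.2, -33.6]), array([0., 0.]), 0.0)
(array([501.6, -69.1]), array([ 6.9, 55.3]), 89.6)
(array([494.6, -34.7]), array([25.2, 27.6]), 90.0)
(array([480.9,  -3.9]), array([36.7,  4.6]), 0.1)
(array([463.7, -50.6]), array([34.2,  2.3]), 89.9)
side plug 69 [ 0.49613554 -0.03292096  0.114     ] (array([496.5, -33.1]), array([25.4, 19.9]), 6.4)
[-0.06050547  0.51935085  0.31770136  1.42844645 -0.16667686  1.22059931
  1.49335487] (array([-0.6, -0.1, -1.2]), array([ 0.09,  0.04, -0.03]))
```

arm_command([
  [91.8, 40, 0, -1.2, 0, 0, 0],
  [91.8, 30, 0, 0, 0, 0, 0],
  [60, 14, 0, 0, 0, 0, 0],
  [40, 4, 0, 0, 0, 0, 0],
  [25, 0, 0, 0, 0, 0, 0],
], newtons=10)

```text
clock: 10.25
position: [0.6608, -0.1473, 0.3325]
ee_rot: [-0.945, 1.355, 0.944]
force: [-0.5, 0.8, -0.8]
width: 0.724
```

arm_command([
  [18, 0, 0, 0, 0, 0, 0],
  [14, 0, 0, 0, 0, 0, 0],
  [12, 0, 0, 0, 0, 0, 0],
  [5, 0, 0, 0, 0, 0, 0],
  [5, 0, 0, 0, 0, 0, 0],
])

```text
clock: 10.88
position: [0.6604, -0.1474, 0.3318]
ee_rot: [-0.945, 1.356, 0.945]
force: [-0.7, 0.7, -0.6]
width: 0.176
```

arm_command([
  [0, 0, 0, 0, 0, 0, 0],
  [0, 0, 0, 0, 0, 0, 0],
  [0, 0, 0, 0, 0, 0, 0],
], newtons=50)

```text
clock: 11.25
position: [0.6609, -0.1462, 0.3318]
ee_rot: [-0.945, 1.354, 0.946]
force: [1.6, 5.0, 0.9]
width: 0.106
```

```bash
python3 - <<'E'
from h import *
s=arm.observe();print(s["width"]*91.8,s["force"],s["ft_torque"],s["position"],R.from_rotvec(s["ee_rot"]).as_matrix().round(3).tolist())
E
```

```text
9.697789723408048 [1.616858   4.97574307 0.92914379] [ 1.18705797 -0.37125062 -0.02293245] [ 0.66085144 -0.14619217  0.33181617] [[0.001, -0.939, 0.345], [0.002, 0.345, 0.939], [-1.0, -0.0, 0.002]]
```

arm_command([
  [0, -15, 0, 0, 0, 0, 0],
  [0, -20, 0, 0, 0, 0, 0],
  [0, -25, 0, 0, 0, 0, 0],
  [0, -10, 0, 0, 0, 0, 0],
  [0, 0, 0, 0, 0, 0, 0],
])

```text
clock: 11.88
position: [0.6604, -0.1479, 0.402]
ee_rot: [-0.945, 1.356, 0.944]
force: [0.5, 1.0, -0.8]
width: 0.106
```

```bash
python3 - <<'E'
from h import *
s=arm.observe();print(s["width"]*91.8,s["force"],s["ft_torque"],s["position"],s["joints"],delta([.4950,-.0350,.400],down(np.radians(97.3))))
E
```

```text
9.700608801355783 [ 0.50518539  0.96841031 -0.78905575] [ 0.00762077 -0.01875094  0.04153838] [ 0.66039928 -0.14786495  0.40196312] [-0.05605406  0.53041186  0.31600035  1.45417674 -0.17022161  1.18314603
  1.50048335] (array([  1.8, 194.3,  48.6]), array([-27.58,  -0.03,   0.05]))
```

arm_command([
  [0, 0, 48.6, 12.1, 0, 0, 0],
  [0, 0, 48.6, 12.1, 0, 0, 0],
  [0, 0, 48.6, 12.2, 0, 0, 0],
  [0, 0, 48.5, 12.2, 0, 0, 0],
  [0, 0, 0, 0, -9.2, 0, 0],
])

```text
clock: 12.5
position: [0.492, -0.0324, 0.4006]
ee_rot: [-1.068, 1.294, 1.073]
force: [1.3, 0.2, 0.4]
width: 0.106
```

arm_command([
  [0, 0, 0, 0, -9.2, 0, 0],
  [0, 0, 0, 0, -9.2, 0, 0],
  [0, 0, 0, 0, 0, 0, 0],
])

```text
clock: 12.88
position: [0.4946, -0.0347, 0.4008]
ee_rot: [-1.302, 1.147, 1.303]
force: [-0.0, -0.1, -0.4]
width: 0.107
```

```bash
python3 - <<'E'
from h import *
s=arm.observe();print(s["force"],s["ft_torque"],s["position"],s["joints"],delta([.4950,-.0350,.380],down(np.radians(97.3))))
for c in("side","top"):
  for k in range(2):
    d=get_image(c)
    for t in("key","key_tip","keyhole"):print(c,t,[(np.round(r["point"],4).tolist(),round(r["p"],2)) for r in pinpoint(c,t)])
  np.savez(f"pics/{c}3.npz",**d)
  if c=="side":cv2.imwrite("pics/s3.png",cv2.resize(d["frame"][110:220,270:380],None,fx=5,fy=5,interpolation=2)[:,:,::-1])
E
```

```text
[-0.01462878 -0.05779604 -0.41575817] [ 0.06534448 -0.00449799 -0.05254725] [ 0.49460865 -0.0347138   0.40084174] [-0.21467126  0.22631919  0.21496202  1.8987841  -0.0559724   1.02369866
  1.72206151] (array([20.8, -0.4, -0.3]), array([-0.02,  0.01, -0.08]))
side key [([0.4945, -0.0351, 0.2121], 0.7), ([0.569, 0.139, 0.1129], 0.18)]
side key_tip [([0.4968, -0.0324, 0.1903], 0.5)]
side keyhole [([0.4961, -0.0314, 0.1188], 0.53)]
side key [([0.4945, -0.0362, 0.2135], 0.5)]
side key_tip [([0.4944, -0.0348, 0.1932], 0.63)]
side keyhole [([0.4969, -0.0358, 0.1185], 0.42)]
top key []
top key_tip []
top keyhole [([0.5636, 0.1948, 0.1169], 0.29)]
top key []
top key_tip []
top keyhole []
```

View pics/s3.png

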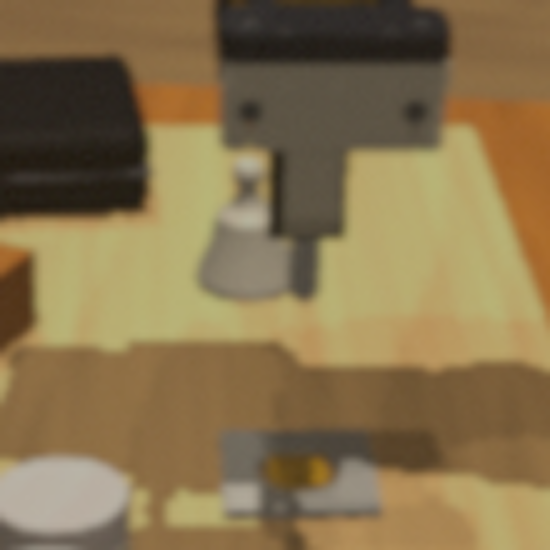

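```bash
python3 - <<'E'
from h import *
d=dict(np.load("pics/side3.npz"));P=cloud(d)
m=(abs(P[...,0]-.495)<.03)&(abs(P[...,1]+.035)<.03)&(P[...,2]>.18)&(P[...,2]<.30)
print(P[m][:,2].min())
for v in np.unique(np.nonzero(m)[0]):
    u=np.nonzero(m[v])[0];q=P[v,u];print(v,u.min(),u.max(),q[:,2].mean().round(4),"x",q[:,0].min().round(4),q[:,0].max().round(4),q[:,0].mean().round(4),"y",np.median(q[:,1]).round(4))
g=cv2.cvtColor(d["frame"],cv2.COLOR_RGB2GRAY);print(g[157:172,324:337])
hs=cv2.cvtColor(d["frame"],cv2.COLOR_RGB2HSV);print(hs[199:210,320:340,1])
# blade edges predicted: project to plane y
for u in(327.6,333.6):
    K=d["K"];r=rot(d)@np.array([(u-K[0,2])/K[0,0],(166-K[1,2])/K[1,1],1]);t=(-.033-d["origin"][1])/r[1];print(d["origin"]+t*r)
E
```

```text
0.19280917065621417
140 323 338 0.262 x 0.4828 0.5115 0.4967 y -0.0115
141 323 338 0.2599 x 0.4827 0.5113 0.4966 y -0.0119
142 323 338 0.2578 x 0.4827 0.5114 0.4966 y -0.0126
143 323 338 0.2559 x 0.4825 0.5112 0.4965 y -0.0124
144 323 338 0.2538 x 0.4825 0.5113 0.4961 y -0.0131
145 323 338 0.2513 x 0.4829 0.5113 0.4965 y -0.0138
146 323 338 0.2494 x 0.4829 0.5112 0.4964 y -0.0127
147 323 338 0.2474 x 0.4828 0.511 0.4963 y -0.014
148 323 338 0.2454 x 0.4828 0.511 0.4963 y -0.0136
149 323 338 0.2434 x 0.4827 0.511 0.4962 y -0.0129
150 323 338 0.2414 x 0.4826 0.511 0.4962 y -0.013
151 323 338 0.2391 x 0.4825 0.5109 0.4958 y -0.0135
152 323 338 0.2372 x 0.4825 0.511 0.4961 y -0.0136
153 323 338 0.2351 x 0.4823 0.5109 0.496 y -0.0138
154 323 338 0.2318 x 0.4823 0.5108 0.4961 y -0.0171
155 323 338 0.2286 x 0.4822 0.5108 0.4962 y -0.0211
156 323 338 0.225 x 0.4822 0.5109 0.4963 y -0.0248
157 323 337 0.221 x 0.4839 0.5108 0.4974 y -0.0302
158 328 333 0.2174 x 0.4917 0.5013 0.4965 y -0.0334
159 327 333 0.2158 x 0.4916 0.5033 0.4974 y -0.0322
160 327 333 0.2135 x 0.4915 0.5033 0.4973 y -0.0325
[... 1599 characters left out ...]
0 181 144  96  59
   44  41]
 [ 47  64 105 148 181 189 185 179 178 184 182 185 200 202 197 167 123  69
   44  39]
 [ 49  66 108 152 181 192 184 186 179 177 180 192 200 203 200 174 133  74
   46  39]
 [ 46  63  91 130 169 181 188 187 181 185 181 193 198 202 193 171 115  63
   43  39]
 [ 39  46  63  96 135 158 168 174 175 173 168 178 185 181 163 128  83  51
   41  38]
 [ 36  39  47  67  88 112 128 138 133 125 113 110 111 107  94  71  51  40
   37  37]
 [ 35  38  42  52  64  68  77  85  81  71  67  62  55  51  50  46  39  39
   37  39]
 [ 35  38  42  48  50  51  56  57  58  51  47  44  42  40  40  40  37  38
   38  37]]
[ 0.50171395 -0.033       0.20009033]
[ 0.48992961 -0.033       0.2007774 ]
```

arm_command([
  [0, 30, -0.4, -0.3, 0, 0, 0],
  [0, 30, 0, 0, 0, 0, 0],
  [0, 12, 0, 0, 0, 0, 0],
  [0, 0, 0, 0, 0, 0, 0],
])

```text
clock: 14.18
position: [0.4954, -0.0348, 0.3294]
ee_rot: [-1.302, 1.147, 1.304]
force: [0.5, -0.1, 0.5]
width: 0.106
```

```bash
python3 - <<'E'
from h import *
s=arm.observe();print(s["force"],s["ft_torque"],s["position"],delta([.4950,-.0350,.3238],down(np.radians(97.3))))
d=get_image("side");P=cloud(d)
cv2.imwrite("pics/s4.png",cv2.resize(d["frame"][160:225,290:370],None,fx=8,fy=8,interpolation=2)[:,:,::-1])
E
```

```text
[ 0.50598857 -0.05993178  0.4966408 ] [0.03100075 0.02389602 0.02586102] [ 0.49535744 -0.0348269   0.32944783] (array([ 5.6,  0.4, -0.1]), array([ 0.04,  0.  , -0.07]))
```

View pics/s4.png

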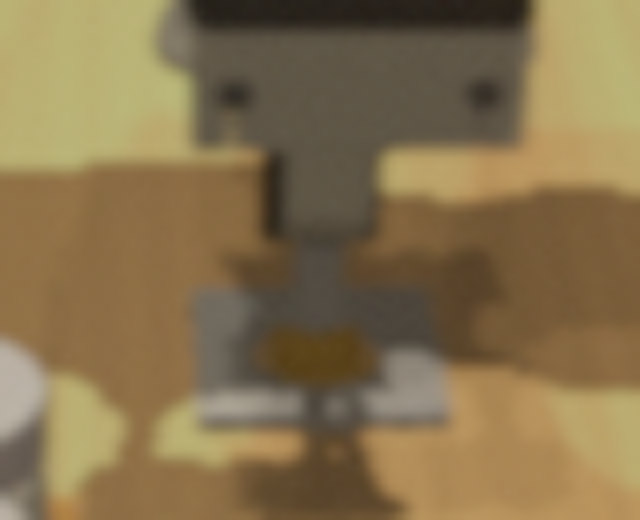

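arm_command([
  [0, 3, 0, 0, 0, 0, 0],
  [0, 2, 0, 0, 0, 0, 0],
  [0, 1.5, 0, 0, 0, 0, 0],
  [0, 1, 0, 0, 0, 0, 0],
  [0, 0, 0, 0, 0, 0, 0],
])

```text
clock: 14.85
position: [0.4954, -0.0348, 0.3222]
ee_rot: [-1.303, 1.146, 1.303]
force: [0.4, -0.2, -0.2]
width: 0.106
```

arm_command([
  [0, 1, 0, 0, 0, 0, 0],
  [0, 1, 0, 0, 0, 0, 0],
  [0, 1, 0, 0, 0, 0, 0],
  [0, 0, 0, 0, 0, 0, 0],
])

```text
clock: 15.35
position: [0.4954, -0.0348, 0.3191]
ee_rot: [-1.303, 1.146, 1.303]
force: [-0.3, 0.3, -0.5]
width: 0.107
```

Entering without force (4.7 mm in). Continue.

arm_command([
  [0, 1.5, 0, 0, 0, 0, 0],
  [0, 1.5, 0, 0, 0, 0, 0],
  [0, 1.5, 0, 0, 0, 0, 0],
  [0, 0, 0, 0, 0, 0, 0],
])

```text
clock: 15.85
position: [0.4954, -0.0348, 0.3146]
ee_rot: [-1.303, 1.146, 1.303]
force: [-0.9, 0.3, -0.5]
width: 0.103
```

arm_command([
  [0, 1.5, 0, 0, 0, 0, 0],
  [0, 1.5, 0, 0, 0, 0, 0],
  [0, 0, 0, 0, 0, 0, 0],
])

```text
clock: 16.23
position: [0.4948, -0.0349, 0.3115]
ee_rot: [-1.302, 1.147, 1.304]
force: [-3.8, 1.4, 2.0]
width: 0.105
```

arm_command([
  [0, 1.5, 0, 0, 0, 0, 0],
  [0, 1.5, 0, 0, 0, 0, 0],
  [0, 0, 0, 0, 0, 0, 0],
])

```text
clock: 16.6
position: [0.4945, -0.0348, 0.3079]
ee_rot: [-1.302, 1.148, 1.305]
force: [-4.8, 1.0, -2.2]
width: 0.107
```

First pin passed. Continue.

arm_command([
  [0, 1.5, 0, 0, 0, 0, 0],
  [0, 1.5, 0, 0, 0, 0, 0],
  [0, 1.5, 0, 0, 0, 0, 0],
  [0, 0, 0, 0, 0, 0, 0],
])

```text
clock: 17.1
position: [0.4947, -0.0348, 0.3037]
ee_rot: [-1.302, 1.147, 1.305]
force: [-4.8, 0.3, 0.1]
width: 0.111
```

arm_command([
  [0, 1.5, 0, 0, 0, 0, 0],
  [0, 1.5, 0, 0, 0, 0, 0],
  [0, 1.5, 0, 0, 0, 0, 0],
  [0, 0, 0, 0, 0, 0, 0],
])

```text
clock: 17.6
position: [0.4946, -0.0349, 0.299]
ee_rot: [-1.302, 1.148, 1.305]
force: [-5.3, -0.9, -2.1]
width: 0.106
```

arm_command([
  [0, 1.5, 0, 0, 0, 0, 0],
  [0, 1.5, 0, 0, 0, 0, 0],
  [0, 0, 0, 0, 0, 0, 0],
])

```text
clock: 17.98
position: [0.4946, -0.0349, 0.2961]
ee_rot: [-1.302, 1.148, 1.305]
force: [-4.9, -0.2, -1.0]
width: 0.107
```

arm_command([
  [0, 1, 0, 0, 0, 0, 0],
  [0, 0.5, 0, 0, 0, 0, 0],
  [0, 0, 0, 0, 0, 0, 0],
])

```text
clock: 18.35
position: [0.4946, -0.0349, 0.2955]
ee_rot: [-1.302, 1.147, 1.304]
force: [-8.8, 0.2, 12.2]
width: 0.104
```

Home (12 N at z 0.2955; predicted 0.2958). Turn clockwise.

arm_command([
  [0, -0.3, 0, 0, 0, 0, 0],
  [0, 0, 0, 0, 8, 0, 0],
  [0, 0, 0, 0, 8, 0, 0],
  [0, 0, 0, 0, 8, 0, 0],
  [0, 0, 0, 0, 0, 0, 0],
], newtons=60)

```text
clock: 18.98
position: [0.4947, -0.0341, 0.2956]
ee_rot: [-0.99, 1.334, 0.993]
force: [-8.4, 2.8, 10.2]
width: 0.107
```

```bash
python3 - <<'E'
from h import *
s=arm.observe();print(s["force"],s["ft_torque"],s["position"],s["joints"],delta([.4947,-.0349,.2955],down(np.radians(97.3))))
E
```

```text
[-8.434741    2.76884985 10.15397572] [7.00759959e-01 2.05899406e+00 1.98712280e-03] [ 0.49466382 -0.03406204  0.29558362] [-0.27084159  0.36188852  0.29900856  2.0311119  -0.15154305  0.77134903
  1.39801056] (array([ 0.1, -0.3, -0.8]), array([-24.03,   0.05,  -0.13]))
```

arm_command([
  [0, 0, 0, 0, 8, 0, 0],
  [0, 0, 0, 0, 8, 0, 0],
  [0, 0, 0, 0, 8, 0, 0],
  [0, 0, 0, 0, 0, 0, 0],
])

```text
clock: 19.48
position: [0.4949, -0.0333, 0.2956]
ee_rot: [-0.67, 1.465, 0.674]
force: [-7.7, 5.5, 8.1]
width: 0.106
```

arm_command([
  [0, 0, 0, 0, 8, 0, 0],
  [0, 0, 0, 0, 8, 0, 0],
  [0, 0, 0, 0, 8, 0, 0],
  [0, 0, 0, 0, 0, 0, 0],
])

```text
clock: 19.98
position: [0.4952, -0.033, 0.2956]
ee_rot: [-0.345, 1.543, 0.349]
force: [-5.8, 7.4, 7.3]
width: 0.102
```

```bash
python3 - <<'E'
from h import *
s=arm.observe();print(s["force"],s["ft_torque"],s["position"],s["joints"],delta([.4947,-.0349,.2955],down(np.radians(97.3))))
E
```

```text
[-5.78173553  7.38812141  7.33619533] [1.62996721 1.49950845 0.03134003] [ 0.49523805 -0.03299386  0.29560182] [-0.43427596  0.38322126  0.51516967  2.04282209 -0.26802783  0.78075635
  0.68453524] (array([ 0.1, -1.5, -1.3]), array([-71.95,   0.09,  -0.13]))
```

arm_command([
  [0, 0, 0, 0, 8, 0, 0],
  [0, 0, 0, 0, 8, 0, 0],
  [0, 0, 0, 0, 8, 0, 0],
  [0, 0, 0, 0, 0, 0, 0],
])

```text
clock: 20.48
position: [0.4957, -0.0328, 0.2956]
ee_rot: [-0.017, 1.571, 0.021]
force: [-4.8, 7.4, 5.2]
width: 0.107
```

```bash
python3 - <<'E'
from h import *
s=arm.observe();print(s["force"],s["ft_torque"],s["position"],s["joints"],delta([.4947,-.0349,.2955],down(np.radians(97.3))))
E
```

```text
[-4.80920752  7.42223406  5.24754289] [1.79200941 0.9821623  0.10432101] [ 0.49566799 -0.03282912  0.29564589] [-0.51609954  0.40202058  0.62902422  2.04813912 -0.33305366  0.79089372
  0.3364689 ] (array([ 0.1, -2. , -1. ]), array([-95.94,   0.11,  -0.1 ]))
```

arm_command([
  [0, 0, 0, 0, 3, 0, 0],
  [0, 0, 0, 0, 3, 0, 0],
  [0, 0, 0, 0, 0, 0, 0],
  [0, 0, 0, 0, 0, 0, 0],
])

```text
clock: 20.98
position: [0.4957, -0.0329, 0.2956]
ee_rot: [0.064, 1.57, -0.06]
force: [-2.8, 7.9, 4.3]
width: 0.107
```

```bash
python3 - <<'E'
from h import *
s=arm.observe();print(s["force"],s["ft_torque"],s["position"],s["joints"],delta([.4947,-.0349,.2955],down(np.radians(97.3))))
E
```

```text
[-2.8255763   7.86517669  4.3269043 ] [1.77888316 0.90338605 0.06369027] [ 0.49573275 -0.032859    0.29563491] [-0.53560947  0.40759399  0.65716814  2.04947899 -0.35001394  0.79409631
  0.25250652] (array([ 0.1, -2.1, -0.9]), array([-101.81,    0.12,   -0.11]))
```

arm_command([
  [0, 0, 0, 0, 3, 0, 0],
  [0, 0.1, 0, 0, 0, 0, 0],
  [0, 0, 0, 0, 0, 0, 0],
])

```text
clock: 21.35
position: [0.4958, -0.0329, 0.2956]
ee_rot: [0.105, 1.568, -0.101]
force: [-4.7, 8.4, 5.8]
width: 0.104
```

```bash
python3 - <<'E'
from h import *
for c in("side","top","side"):
    d=get_image(c)
    s=arm.observe();print(s["force"].round(1) if hasattr(s["force"],"round") else s["force"],s["ft_torque"],delta([.4947,-.0349,.2955],down(np.radians(97.3)))[1])
E
```

```text
[-3.3  7.2  6. ] [1.81472959 0.96309814 0.28300439] [-104.8     0.13   -0.11]
[-3.2  8.7  5.8] [1.81776755 0.95961011 0.27805234] [-104.8     0.13   -0.11]
[-3.3  7.4  5.6] [1.75617206 1.03809604 0.21899532] [-104.79    0.13   -0.11]
```

Torque jumped from ~0.08 to ~0.26 N m, suggesting the stop. Confirm with 2° more and a look at the side view.

arm_command([
  [0, 0, 0, 0, 2, 0, 0],
  [0, 0, 0, 0, 0, 0, 0],
  [0, 0, 0, 0, 0, 0, 0],
])

```text
clock: 21.88
position: [0.4958, -0.0327, 0.2956]
ee_rot: [0.132, 1.567, -0.128]
force: [-4.1, 7.6, 6.1]
width: 0.109
```

```bash
python3 - <<'E'
from h import *
for c in("top","side"):
    d=get_image(c);s=arm.observe();print(s["width"],s["force"],s["ft_torque"],delta([.4947,-.0349,.2955],down(np.radians(97.3)))[1])
    for t in ("jar_a","bell","wedge","thermometer","headcase"):print(t,[(np.round(r["point"],3).tolist(),round(r["p"],2)) for r in pinpoint(c,t)])
cv2.imwrite("pics/s5.png",cv2.resize(d["frame"][130:300,220:420],None,fx=4,fy=3.5,interpolation=2)[:,:,::-1])
E
```

```text
0.10272460042124489 [-4.36005002  8.10781639  5.00941842] [2.00912575 0.97212767 0.2465616 ] [-106.79    0.14   -0.13]
jar_a [([0.57, 0.138, 0.111], 0.84), ([0.27, -0.264, -0.0], 0.7), ([0.564, 0.195, 0.116], 0.62), ([0.573, 0.078, 0.112], 0.61)]
bell [([0.53, -0.219, 0.109], 0.58)]
wedge [([0.4, 0.144, 0.112], 0.95)]
thermometer [([0.706, -0.024, 0.109], 0.74)]
headcase [([0.683, -0.333, 0.107], 0.97)]
0.10779346416327083 [-3.82752503  9.10551431  6.23074831] [2.03344254 0.96809492 0.30068562] [-106.79    0.14   -0.13]
jar_a [([0.569, 0.142, 0.114], 0.82), ([0.576, 0.078, 0.114], 0.75), ([0.565, 0.199, 0.109], 0.6)]
bell [([0.664, -0.144, 0.116], 0.22)]
wedge [([0.404, 0.146, 0.108], 0.68)]
thermometer []
headcase [([0.683, -0.334, 0.108], 0.62)]
```

View pics/s5.png

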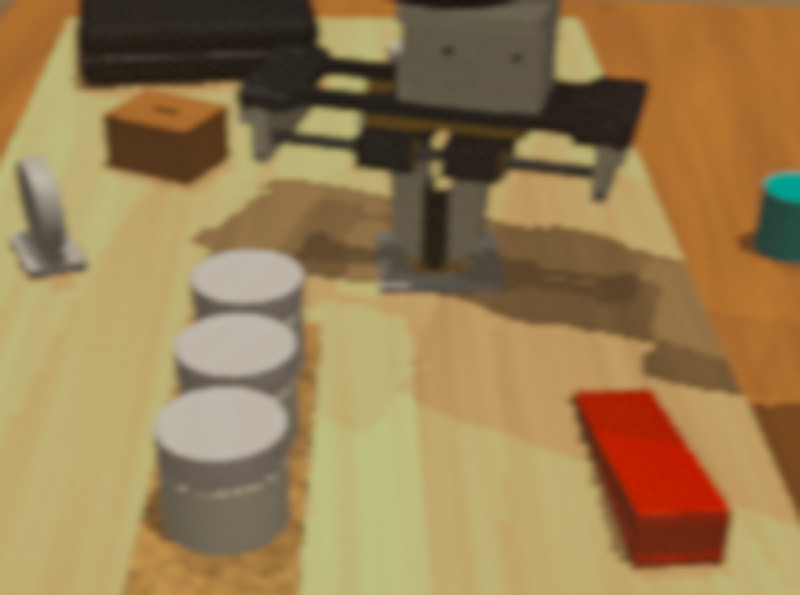

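```bash
python3 -c "
from h import *
print(arm.sign_off());s=arm.observe();print(s['clock'],s['ft_torque'])"
```

```text
the job is handed in; nothing more can be done
None
the job is handed in; nothing more can be done
```

The jar is back on the cork strip and the key is home in the lock, turned to its stop and still gripped. I handed the job in at about 22 s of the 72 s allowed, and the arm gave no verdict.

- **Jar:** jar_c stands beside jar_a at the −y end of the row and has been let go. It is 58 mm from its neighbour and within about 1 mm of the row's line, measured from the top camera.
- **Key:** it passed both pins without needing a wiggle. It seated at z = 0.2955, against a predicted 0.2958, with about 12 N of push.
- **Turn:** I turned the key about 107° clockwise. The moment rose from about 0.08 to about 0.27 N m between 102° and 105°, then held steady. I read that as the plug at its stop with some to spare over the 0.1 N m spring. I could not see the plug's angle directly. Because the moment did not rise over the last 2°, the key may have slipped slightly in the grip.
- **Bystanders:** the final pictures show the bell, wedge and headphone case where they were. The thermometer read up to 9 mm off in one detection, beyond the detector's usual 4 mm. It still looks upright, and the planned path kept the arm clear of it. The side camera missed the thermometer and mistook the key stand for the bell, so those two rest on the top view.

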